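# Build the module row on the test plate

## Robot

A 6-joint arm with a two-finger parallel gripper is mounted at the origin on the work surface. World frame = base frame: x ahead of the robot, y to its left, z up, the work surface at z = 0. Lengths are in m, angles in rad, forces in N, time in s.
With the tool pointing down it reaches from about 0.35 to 0.775 m from the base axis. Payload 5.5 kg.
Tool frame: the origin (TCP) lies at the very end of the fingers, on their centre line; the grasp point (between the pads) lies 19 mm behind it (grip_point_offset is the distance from the TCP to the grasp point, in m); z points along the fingers, y is the direction in which the jaws open and shut (so a half turn about z gives the same grasp; the last joint's range is limited). The gripper opens to 85 mm and grips with 20 to 120 N. Pads are 22 mm wide; open, the fingers measure 114 mm over their backs; the gripper's body (76 mm by 85 mm) begins 54 mm behind the grasp point. The pads swing forward as they close: fully open they stand 13 mm farther back than shut.
Start: joints at [1.029, 0.313, 0.046, 1.304, 0, 1.431], TCP at [0.225, 0.529, 0.231] pointing down, gripper open.
Joint ranges: [-2.76, 2.76], [-0.86, 1.69], [-1.03, 1.26], [-2.2, 2.34], [-1.47, 1.5], [-3.14, 3.14]. Speed limits (rad/s): [2.57, 2.57, 3.14, 3.14, 3.14, 3.14].

## Interface

Orientations are given as a unit quaternion [w, x, y, z].
In Python, from workcell import * gives the robot as it stands.
- The arm moves only by the shell command python3 -m crank 'ROWS' [OPENING] [FORCE]. ROWS is a JSON object of lists of equal length, an entry for each row: "travel": the shift along the tool's x, y, z in units of 40 mm (1.0 is 40 mm), a list of three; "turn": the turn about the tool's z in rad. In form: {"travel": [[x, y, z], ...], "turn": [turn, ...]}. A call has 1 to 5 rows; each row is the pose to reach, as a shift and turn from the pose commanded when the call began, along the tool's axes at that moment; what a row does not reach only later rows make up. A row lasts 1/12 s, in which the tool goes at most 41.7 mm and 7.16 degrees, less where a joint would pass 70% of its speed; a pose out of reach is approached as far as the arm can. A call with a gripper value outside its range is refused whole. OPENING is the finger opening in mm, from 0 to 85.4, set as the call begins (- or left out, the last holds). The fingers move at their own pace and stop on an object; FORCE is the grip in N (left out, the last holds). Time passes only in rows, so rows that repeat a pose let the fingers close. It gives the time, the measured TCP pose, the force and the opening at its end, in the units of the state.
- get_state(): the state, without advancing time (a new reading comes with each control period).
- read_camera(name): name is "scene" or "side" or "wrist"; returns a dict with "image" (420x560x3 uint8, red, green, blue), "K" (3x3 intrinsics, pixels), "R" (3x3) and "t" (3): a world point X has camera coordinates R X + t. Camera axes: x right, y down, z forward; pixel columns grow to the right and rows downward; lengths in m; the calibration is good to about 2 mm. A picture is of the moment at which its call begins. There is no depth.
- hand_in(): hands the job in, once; it reports no verdict.
The state is a dict: "clock": time; "joint_pos": joint angles; "qvel": joint speeds; "tau": joint torques, N m; "tcp_pos": TCP position; "orientation": TCP orientation; "wrist_force": force on the tool from outside, world axes, zero at the start; "ft_torque": the same for the moment, N m; "finger_gap": finger opening in m.
Only numpy, scipy, OpenCV 4.12 (cv2) and the standard library are available. Lean on these libraries where they do the work, as an engineer would, in place of code of your own. Each camera call takes 0.05 s, during which the arm holds its last target. There are 200 camera calls.

## Task

Pull the drawer open and take out all the interface modules in it, setting them upright on the aluminium plate as one row that starts at the black head module: each butted flush, long side to long side, against the one before, with no gaps and with their ends in line with the head module's. With the row complete, push the drawer fully shut; leave the multimeter, the brush and the cardboard box where they are.

Things in the scene. Friction and masses are not known exactly. Their poses are not given: they have to be found in the camera images.
- cabinet: low grey bench cabinet with a single drawer, carcass 270 deep x 370 wide x 95 mm high, fixed. Origin at bench level in the middle of the carcass's front (the side towards the robot); x points into the cabinet, y along its front, z up. The drawer slides out along -x. The cabinet stands to the left or to the right of the robot's middle, the test plate on the other side
- drawer (a joint): how far the drawer is out, in m: 0 fully shut, 0.14 fully open (stop); it stays where it is left and needs 2 to 4 N. It starts shut or up to 20 mm ajar. White front panel 366 wide x 78 high x 14 mm thick; its top edge is 82 mm above the bench (the back of the panel is at x = 0 of the cabinet frame when shut).
- drawer_floor (a point): point on the drawer floor, 100 mm behind the front panel, in the middle; it moves with the drawer. The floor is 18 mm above the bench, 342 mm wide, with side walls only 14 mm high above it; low ribs of that height and 20 mm wide part it into four pockets side by side, 115 mm deep and 62 mm or more wide, one module to a pocket
- handle (a point): middle of the drawer's steel bar handle: a round bar 11 mm thick and 130 mm long along the cabinet's y, on two legs 55 mm either side of the middle, standing 45 mm off the front panel (bar centre to panel, so 39 mm of free space between them), its centre 64 mm above the bench (31 mm below the cabinet's top). It moves with the drawer
- plate: test plate, fixed: aluminium plate 200 (x) x 310 (y) x 6 mm thick. Origin at bench level; in its own frame (x away from the robot, y to the left) the plate runs from x = -0.13 to 0.07 and y = -0.155 to 0.155. A low black connector strip (x from 0.035 to 0.065, 8 mm high above the plate) runs along its far edge. The plate's top is 6 mm above the bench
- head (a point): centre (half-way up) of the head module: the black module, 70 (x) x 45 (y) x 36 mm high, fixed on the plate near its -y end; axes as the plate's. The row begins at its +y side and grows to +y
- slot1 (a point): fixed point on the plate: where the centre of module number 1 of the row lies when all before it are flush (45 mm from the head module's centre along +y of the plate, same height). Nothing marks it on the plate
- slot2 (a point): fixed point on the plate: where the centre of module number 2 of the row lies when all before it are flush (90 mm from the head module's centre along +y of the plate, same height). Nothing marks it on the plate
- slot3 (a point): fixed point on the plate: where the centre of module number 3 of the row lies when all before it are flush (135 mm from the head module's centre along +y of the plate, same height). Nothing marks it on the plate
- slot4 (a point): fixed point on the plate: where the centre of module number 4 of the row lies when all before it are flush (180 mm from the head module's centre along +y of the plate, same height). Nothing marks it on the plate
- mod1_c (a point): centre (half-way up) of an interface module: light-grey plastic block 70 (its x) x 45 (its y) x 36 mm high, about 0.14 kg, two black terminal strips and a paper label on top; its z points up. It lies in the drawer at the start, its 70 mm length roughly along the slide. All modules are alike; two to four are present, the others absent (None)
- mod2_c (a point): centre (half-way up) of an interface module: light-grey plastic block 70 (its x) x 45 (its y) x 36 mm high, about 0.14 kg, two black terminal strips and a paper label on top; its z points up. It lies in the drawer at the start, its 70 mm length roughly along the slide. All modules are alike; two to four are present, the others absent (None)
- mod3_c (a point): centre (half-way up) of an interface module: light-grey plastic block 70 (its x) x 45 (its y) x 36 mm high, about 0.14 kg, two black terminal strips and a paper label on top; its z points up. It lies in the drawer at the start, its 70 mm length roughly along the slide. All modules are alike; two to four are present, the others absent (None)
- mod4_c (a point): centre (half-way up) of an interface module: light-grey plastic block 70 (its x) x 45 (its y) x 36 mm high, about 0.14 kg, two black terminal strips and a paper label on top; its z points up. It lies in the drawer at the start, its 70 mm length roughly along the slide. All modules are alike; two to four are present, the others absent (None)
- meter_c (a point): centre of the black multimeter, 135 x 72 x 30 mm, lying face up on the bench; a bystander
- brush_c (a point): near the middle of the flat bristle brush, about 180 x 34 x 18 mm, lying on the bench; a bystander
- carton_c (a point): centre of a small brown cardboard box, 70 x 50 x 50 mm, on the bench; a bystander

How it is judged:
By the outcome, as a careful person would: the job done as asked, in the order asked, and still so for the second after the job is handed in, with the robot touching nothing.
Of mod1, mod2, mod3, mod4 only 2 to 4 are there at a start; the rules pass over those that are not, and their reading is None.
At some moment in a run one of mod1, mod2, mod3, mod4 may be knocked a few centimetres aside while the robot is not near it.
Once in a run the grip may slacken for a moment while it holds something.
It also fails if it takes over 210 s, if anything falls off the work surface, if the arm or the gripper's body presses on something with over 40 N, if the wrist force passes 120 N, or if a joint passes its speed limit or range.

## Working session

There is one attempt and no reset: what is moved stays moved. The work goes in short steps, Python scripts to look and compute and a shell command to move; the robot and the scene stay as the last step left them, time stands still between calls to the robot, and variables do not carry over. Pictures are saved under pics/ and viewed, about 12 in all and at most 16, crops included, and the job is handed in when it is done.

```bash
ls; mkdir -p pics; cat > h.py <<'E'
from workcell import *
import numpy as np, cv2
from scipy.spatial.transform import Rotation as Ro
def shot(n,f=None):
    c=read_camera(n)
    if f: cv2.imwrite('pics/'+f,cv2.cvtColor(c['image'],cv2.COLOR_RGB2BGR))
    return c
def ray(c,u,v,z):
    K,R,t=map(np.array,(c['K'],c['R'],c['t'])); o=-R.T@t; d=R.T@np.linalg.inv(K)@[u,v,1]
    return o+d*(z-o[2])/d[2]
def proj(c,X):
    p=np.array(c['K'])@(np.array(c['R'])@np.array(X)+np.array(c['t'])); return p[:2]/p[2]
def tool():
    s=get_state(); q=s['orientation']; return np.array(s['tcp_pos']),Ro.from_quat([q[1],q[2],q[3],q[0]]).as_matrix(),s
def go(X,yaw=None):
    """shift in tool units to reach world X; tool y axis to lie at yaw (mod pi)"""
    p,M,s=tool(); d=M.T@(np.array(X)-p)/0.04
    out=['%.3f'%x for x in d]
    if yaw is not None:
        cur=np.arctan2(M[1,1],M[0,1]); dy=(yaw-cur+np.pi/2)%np.pi-np.pi/2
        out.append('turn %.3f'%(-dy if M[2,2]<0 else dy))
    print('go',X,out)
E
python3 - <<'E'
from h import *
a=shot('scene','s0.png');b=shot('side','d0.png')
p,M,s=tool();print(s);print(M.round(3))
for c in(a,b):print(np.array(c['K']),-np.array(c['R']).T@c['t'])
E
```

```text
pics
{'clock': 0.1, 'joint_pos': array([ 1.02942441e+00,  3.13946100e-01,  4.51144413e-02,  1.30359641e+00,
       -6.13962230e-06,  1.43119119e+00]), 'qvel': array([-1.25692460e-03, -2.27847284e-03,  3.32517865e-03,  8.49106958e-04,
       -8.55971981e-04, -8.96400039e-05]), 'tau': array([ 2.96368249e-03, -4.81727314e+01,  2.99244744e+01,  1.27504097e-02,
       -7.90324452e-05,  9.01761098e-06]), 'tcp_pos': array([0.22463363, 0.52882455, 0.23049514]), 'orientation': array([-2.69564150e-04,  1.99534966e-01,  9.79890367e-01, -7.70057073e-04]), 'wrist_force': array([ 0.50177077, -0.55317048, -0.3088007 ]), 'ft_torque': array([ 0.00988532, -0.0140136 , -0.06167069]), 'finger_gap': 0.08549637480072064}
[[-0.92   0.391 -0.001]
 [ 0.391  0.92  -0.001]
 [ 0.    -0.002 -1.   ]]
[[453.2519341    0.         282.32817014]
 [  0.         453.2519341  214.16018202]
 [  0.           0.           1.        ]] [ 1.0018637  -0.30696527  0.98397509]
[[385.07970541   0.         276.91757172]
 [  0.         385.07970541 207.10786334]
 [  0.           0.           1.        ]] [-0.01824499 -0.58488741  0.5903594 ]
```

View pics/s0.png

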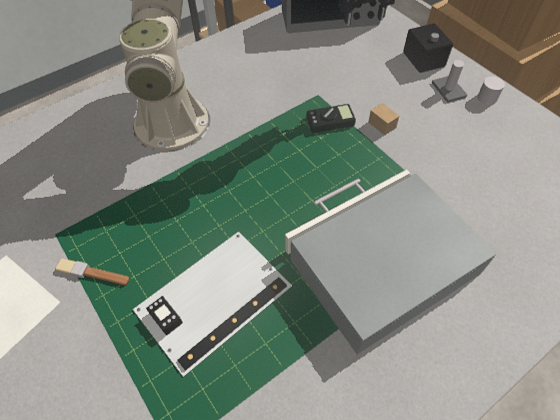

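View pics/d0.png

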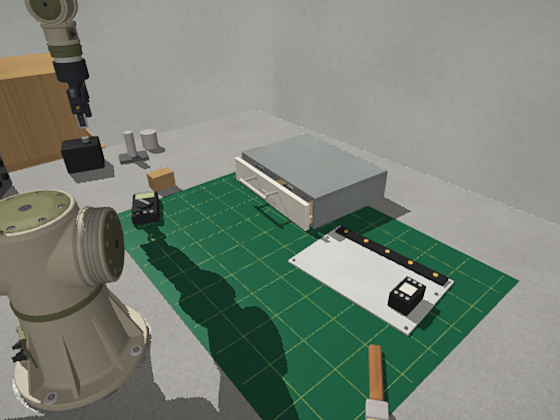

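The scene view shows the cabinet on the left (+y) side: its top corners are near (288,250), (412,177), (493,257) and (362,345), with the handle at about (340,192). The plate corners are near (238,235), (290,285), (184,372) and (136,310), with the head at (163,315). The side view agrees, and the drawer is slightly ajar.

```bash
python3 - <<'E'
from h import *
a=shot('scene');im=a['image'].astype(int);hsv=cv2.cvtColor(a['image'],cv2.COLOR_RGB2HSV)
# plate: bright unsaturated blob within box
m=((hsv[...,1]<40)&(hsv[...,2]>165)).astype(np.uint8);r=np.zeros_like(m);r[225:380,125:300]=1;m*=r
dr=((hsv[...,1]<90)&(hsv[...,2]<60)).astype(np.uint8)*r
m=cv2.morphologyEx(m,cv2.MORPH_OPEN,np.ones((3,3)))
n,l,st,_=cv2.connectedComponentsWithStats(m);k=1+st[1:,4].argmax();print(st[k])
h=cv2.convexHull(np.argwhere(l==k)[:,::-1].astype(np.int32))[:,0]
P=np.array([ray(a,u,v,.006)[:2] for u,v in h]);rc=cv2.minAreaRect((P*1000).astype(np.float32));print('plate',rc,cv2.boxPoints(rc).round(1).tolist())
for nm,z,pts in(('plate',.006,[(238,235),(290,285),(184,372),(136,310)]),('cab',.095,[(293,250),(412,177),(493,257),(362,345)]),('cabbottom',0,[(365,349)]),('panel top',.082,[(287,238),(408,174)]),('handle',.064,[(317,202),(360,182)])):
    print(nm,[ray(a,u,v,z)[:2].round(3).tolist() for u,v in pts])
big=cv2.resize(a['image'][150:360,130:500],None,fx=2.1,fy=2.1,interpolation=cv2.INTER_CUBIC);cv2.imwrite('pics/s1.png',big[...,::-1])
E
```

```text
[ 134  232  137  131 7323]
plate ((542.2886962890625, -197.5817413330078), (165.2390899658203, 309.7375183105469), 5.647117614746094) [[444.79998779296875, -51.599998474121094], [475.29998779296875, -359.79998779296875], [639.7000122070312, -343.6000061035156], [609.2999877929688, -35.29999923706055]]
plate [[0.456, -0.058], [0.643, -0.035], [0.669, -0.335], [0.483, -0.354]]
cab [[0.612, -0.004], [0.624, 0.357], [0.89, 0.338], [0.864, -0.024]]
cabbottom [[0.859, 0.006]]
panel top [[0.573, 0.009], [0.606, 0.366]]
handle [[0.526, 0.137], [0.543, 0.263]]
```

View pics/s1.png

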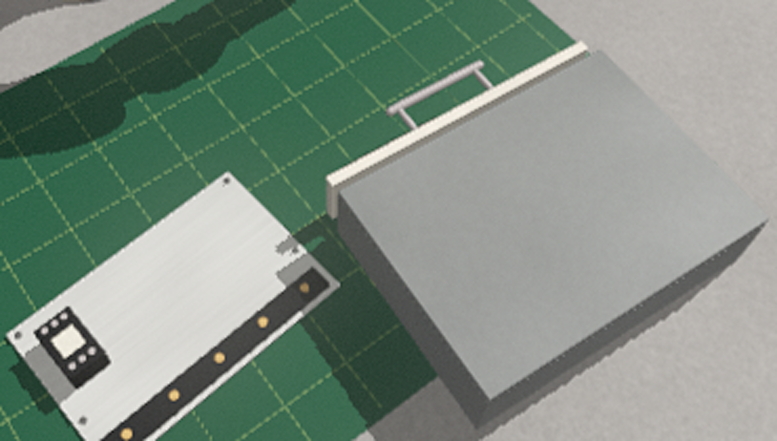

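Plate: centre is about (0.589,-0.193), yaw about 5.6°. The drawer handle is near (0.534,0.200), and I measure a cabinet yaw of about -5°, which still needs checking with the wrist camera. I'm moving to above the handle.

```bash
python3 - <<'E'
from h import *
go([0.47,0.2,0.26],np.radians(-4))
E
```

```text
go [0.47, 0.2, 0.26] ['-8.860', '-5.170', '-0.729', 'turn 1.239']
```

```bash
for i in 1 2; do python3 -m crank '{"travel":[[-0.88,-0.51,-0.07],[-1.77,-1.03,-0.15],[-2.66,-1.55,-0.22],[-3.54,-2.07,-0.29],[-4.43,-2.585,-0.365]],"turn":[0,0,0,0,0]}'; done
for i in 1 2; do python3 -m crank '{"travel":[[0,0,0],[0,0,0],[0,0,0],[0,0,0],[0,0,0]],"turn":[0.124,0.248,0.372,0.496,0.62]}' 50; done
python3 - <<'E'
from h import *
w=shot('wrist','w0.png');p,M,s=tool();print(p,s['joint_pos'].round(2),-np.array(w['R']).T@w['t'])
E
```

```text
clock: 0.57
tcp_pos: [0.3479, 0.3632, 0.2458]
orientation: [-0.0, 0.199, 0.98, -0.0]
wrist_force: [1.4, 0.3, 0.3]
finger_gap: 0.0856
clock: 0.98
tcp_pos: [0.4708, 0.1984, 0.2606]
orientation: [-0.0, 0.2, 0.98, 0.0]
wrist_force: [-0.0, 1.1, 0.7]
finger_gap: 0.0853
clock: 1.4
tcp_pos: [0.4701, 0.2, 0.2602]
orientation: [-0.0, 0.492, 0.871, -0.0]
wrist_force: [-0.3, -0.8, 0.2]
finger_gap: 0.0505
clock: 1.82
tcp_pos: [0.47, 0.2003, 0.2602]
orientation: [-0.0, 0.734, 0.679, -0.0]
wrist_force: [0.9, -0.1, -0.5]
finger_gap: 0.0499
[0.46997695 0.20025478 0.2601798 ] [ 0.25  0.18 -0.06  1.33  0.    1.9 ] [0.47560389 0.27838807 0.40322625]
```

View pics/w0.png

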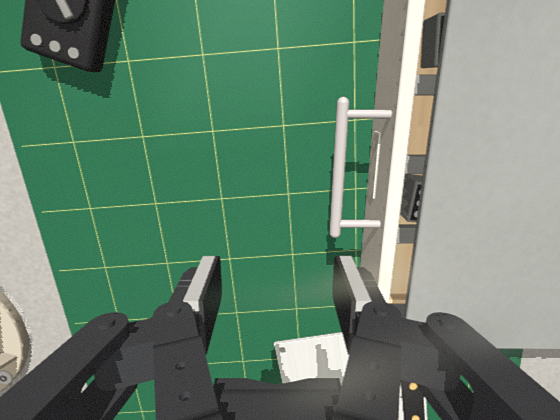

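The wrist view shows the handle bar from (343,100) to (335,234), the drawer panel's top edge from (419,0) to (386,298), and the carcass's front edge behind it. The meter is at the top left.

```bash
python3 - <<'E'
from h import *
w=shot('wrist')
A=ray(w,343,101,.064);B=ray(w,335.5,232,.064);print('bar',A,B,np.linalg.norm(A-B),np.degrees(np.arctan2(-(A-B)[0],(A-B)[1])))
for z,p,q in((.082,(410,0),(379,298)),(.082,(425,0),(393,298)),(.095,(447,0),(405,348))):
    A2=ray(w,*p,z);B2=ray(w,*q,z);d=A2-B2;print(z,A2,B2,np.degrees(np.arctan2(-d[0],d[1])))
C=(A+B)/2;print(C);go([C[0],C[1],.045],np.radians(-3.5))
E
```

```text
bar [0.53647815 0.26384203 0.064     ] [0.52540105 0.13298158 0.064     ] 0.1313284473978149 -4.838451191327323
0.082 [0.5894151  0.33899991 0.082     ] [0.56606614 0.06189488 0.082     ] -4.816385659724093
0.082 [0.60154345 0.33799735 0.082     ] [0.58075522 0.06068508 0.082     ] -4.287059946719589
0.095 [0.61353192 0.33417289 0.095     ] [0.59035107 0.00700136 0.095     ] -4.05276377173253
[0.5309396  0.19841181 0.064     ]
go [np.float64(0.5309395999637796), np.float64(0.1984118069758983), 0.045] ['0.063', '1.526', '5.380', 'turn -0.010']
```

```bash
python3 -m crank '{"travel":[[0.03,0.7,0],[0.06,1.53,0],[0.06,1.53,1.0],[0.06,1.53,2.0],[0.06,1.53,2.9]],"turn":[0.009,0.009,0.009,0.009,0.009]}' 40
python3 -m crank '{"travel":[[0,0,0.6],[0,0,1.2],[0,0,1.8],[0,0,2.2],[0,0,2.48]],"turn":[0,0,0,0,0]}'
python3 -m crank '{"travel":[[0,0,0],[0,0,0],[0,0,0],[0,0,0],[0,0,0]],"turn":[0,0,0,0,0]}' 0 60
python3 -m crank '{"travel":[[0,-0.2,0],[0,-0.5,0],[0,-0.8,0],[0,-1.1,0],[0,-1.4,0]],"turn":[0,0,0,0,0]}'
python3 -m crank '{"travel":[[0,-0.3,0],[0,-0.6,0],[0,-0.9,0],[0,-1.2,0],[0,-1.5,0]],"turn":[0,0,0,0,0]}'
```

```text
clock: 2.33
tcp_pos: [0.5323, 0.1983, 0.1429]
orientation: [0.0, 0.734, 0.68, 0.001]
wrist_force: [0.0, -0.1, -1.5]
finger_gap: 0.0401
clock: 2.75
tcp_pos: [0.5298, 0.198, 0.0428]
orientation: [-0.001, 0.733, 0.68, -0.001]
wrist_force: [-0.3, -0.5, -0.0]
finger_gap: 0.0398
clock: 3.17
tcp_pos: [0.5314, 0.1984, 0.0456]
orientation: [0.0, 0.735, 0.679, 0.0]
wrist_force: [0.2, -1.0, -5.2]
finger_gap: 0.0088
clock: 3.58
tcp_pos: [0.4753, 0.2031, 0.0456]
orientation: [0.0, 0.735, 0.678, 0.001]
wrist_force: [2.7, 0.8, -7.7]
finger_gap: 0.0089
clock: 4.0
tcp_pos: [0.4153, 0.2081, 0.0456]
orientation: [0.0, 0.735, 0.678, 0.001]
wrist_force: [3.0, 3.2, -8.0]
finger_gap: 0.0086
```

```bash
python3 -m crank '{"travel":[[0,-0.1,0],[0,-0.2,0],[0,-0.25,0],[0,-0.3,0],[0,-0.3,0]],"turn":[0,0,0,0,0]}'
python3 -m crank '{"travel":[[0,-0.05,0],[0,-0.05,0],[0,-0.1,0],[0,-0.1,0],[0,-0.1,0]],"turn":[0,0,0,0,0]}'
```

```text
clock: 4.42
tcp_pos: [0.4055, 0.2089, 0.0456]
orientation: [0.001, 0.735, 0.678, 0.001]
wrist_force: [4.1, 3.0, -8.7]
finger_gap: 0.009
clock: 4.83
tcp_pos: [0.4055, 0.209, 0.0457]
orientation: [0.003, 0.735, 0.678, 0.003]
wrist_force: [14.3, 1.3, -20.0]
finger_gap: 0.0088
```

```bash
python3 -m crank '{"travel":[[0,0.1,0],[0,0.1,0],[0,0.1,0],[0,0.1,-0.3],[0,0.1,-1.0]],"turn":[0,0,0,0,0]}' 40
python3 -m crank '{"travel":[[0,0,-1],[0,0,-2],[0,0,-3],[0.5,0.7,-3.6],[1.0,1.4,-4.3]],"turn":[0,0,0,0,0]}' 40
python3 -m crank '{"travel":[[0.5,0.8,-0.5],[1.0,1.6,-1.0],[1.1,1.6,-1.4],[1.1,1.6,-1.4],[1.1,1.6,-1.4]],"turn":[0,0,0,0,0]}' 40
python3 - <<'E'
from h import *
w=shot('wrist','w1.png');p,M,s=tool();print(p,s['joint_pos'].round(2),-np.array(w['R']).T@w['t'])
E
```

```text
clock: 5.25
tcp_pos: [0.4007, 0.2074, 0.0831]
orientation: [-0.001, 0.735, 0.678, -0.003]
wrist_force: [0.2, -0.1, 0.5]
finger_gap: 0.0395
clock: 5.67
tcp_pos: [0.4605, 0.2427, 0.2588]
orientation: [0.001, 0.735, 0.678, 0.001]
wrist_force: [0.7, 0.7, -0.1]
finger_gap: 0.0396
clock: 6.08
tcp_pos: [0.5281, 0.2816, 0.3116]
orientation: [0.0, 0.735, 0.678, 0.0]
wrist_force: [0.4, 0.3, -1.4]
finger_gap: 0.0402
[0.52719824 0.28116717 0.31089149] [ 0.36  0.36  0.3   1.52 -0.    2.01] [0.53375788 0.35972256 0.4545859 ]
```

View pics/w1.png

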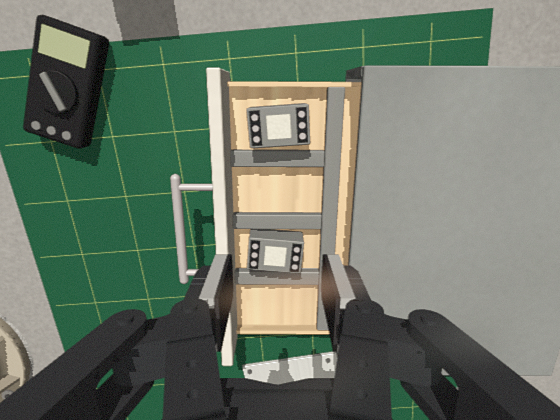

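The wrist view shows two modules: one in the top pocket at (279,127) and one in the third pocket at (275,257). The second and bottom pockets are empty. A back rib runs along x≈333.

```bash
cat >> h.py <<'E'
def module(c,box,z,thr=45):
    """box u0,v0,u1,v1: centre and yaw(long axis) of top from the black strips and white label"""
    u0,v0,u1,v1=box; g=cv2.cvtColor(c['image'],cv2.COLOR_RGB2GRAY)
    m=np.zeros(g.shape,np.uint8); m[v0:v1,u0:u1]=(g[v0:v1,u0:u1]<thr)
    n,l,st,_=cv2.connectedComponentsWithStats(m); k=[i for i in range(1,n) if st[i,4]>60]; print('comps',[st[i].tolist() for i in k])
    pts=np.argwhere(np.isin(l,k))[:,::-1]
    P=np.array([ray(c,u,v,z)[:2] for u,v in pts],np.float32)*1000
    (cx,cy),(a,b),th=cv2.minAreaRect(P)
    if a<b: a,b,th=b,a,th+90
    w=np.zeros(g.shape,bool); w[v0:v1,u0:u1]=g[v0:v1,u0:u1]>200
    L=np.argwhere(w)[:,::-1]; lab=ray(c,*L.mean(0),z)[:2] if len(L) else None
    print('module c',round(cx,1),round(cy,1),'size',round(a,1),round(b,1),'yaw',round((th+90)%180-90,2),'label',lab)
E
python3 - <<'E'
from h import *
w=shot('wrist')
module(w,(245,98,315,152),.054)
module(w,(245,232,307,274),.054)
# drawer features: panel back edge (z .082), back rib (z .032)
for z,p in((.082,(221,68)),(.082,(233,360)),(.032,(328,88)),(.032,(319,329)),(.032,(228,84)),(.095,(362,67))):print(z,p,ray(w,*p,z)[:2].round(4))
E
```

```text
comps []Traceback (most recent call last):
  File "<stdin>", line 3, in <module>
  File "h.py", line 30, in module
    (cx,cy),(a,b),th=cv2.minAreaRect(P)
                     ~~~~~~~~~~~~~~~^^^
cv2.error: OpenCV(4.12.0) /io/opencv/modules/imgproc/src/convhull.cpp:143: error: (-215:Assertion failed) total >= 0 && (depth == CV_32F || depth == CV_32S) in function 'convexHull'
```

```bash
sed -i 's/st\[i,4\]>60/st[i,4]>25/' h.py; python3 - <<'E'
from h import *
w=shot('wrist');g=cv2.cvtColor(w['image'],cv2.COLOR_RGB2GRAY)
print(g[127,246:316:2],g[160,250:260],g[127,332:336])
for b in((245,98,315,152),(245,232,307,274)):
  try: module(w,b,.054,60)
  except Exception as e: print(str(e)[:50])
for z,p in((.082,(221,68)),(.082,(233,360)),(.032,(328,88)),(.032,(319,329)),(.032,(228,84)),(.095,(362,67))):print(z,p,ray(w,*p,z)[:2].round(4))
E
```

```text
[215 217 141  59 189 195 199 133 111 144 143 187 233 234 231 228 227 230
 230 228 232 232 232 188 146 149 107  37 158 150  54  51 137 206 216] [143 141 145 143 110  88  80  83  87  82] [147 146 146 145]
comps [[298, 106, 11, 29, 139], [251, 110, 12, 35, 175], [300, 136, 9, 6, 29]]
module c 532.7 321.2 size 62.8 38.0 yaw -0.54 label [0.53129466 0.3284242 ]
comps [[252, 240, 9, 14, 61], [292, 244, 11, 22, 89], [251, 255, 9, 8, 33]]
module c 516.3 165.4 size 62.5 30.9 yaw -9.29 label [0.51132257 0.16474708]
0.082 (221, 68) [0.4788 0.3842]
0.082 (233, 360) [0.4489 0.0305]
0.032 (328, 88) [0.5907 0.3566]
0.032 (319, 329) [0.5664 0.0306]
0.032 (228, 84) [0.4773 0.37  ]
0.095 (362, 67) [0.615  0.3735]
```

```bash
cat >> h.py <<'E'
def module(c,box,z,thr=75):
    u0,v0,u1,v1=box; hsv=cv2.cvtColor(c['image'],cv2.COLOR_RGB2HSV); g=hsv[...,2]
    R=np.zeros(g.shape,bool); R[v0:v1,u0:u1]=1
    def big(m,n):
        k,l,st,_=cv2.connectedComponentsWithStats((m&R).astype(np.uint8)); o=1+np.argsort(-st[1:,4])[:n]
        print([st[i].tolist() for i in o]); return [np.argwhere(l==i)[:,::-1] for i in o]
    W=lambda pts:np.array([ray(c,u,v,z)[:2] for u,v in pts],np.float32)*1000
    L=cv2.minAreaRect(W(big((g>190)&(hsv[...,1]<60),1)[0]))
    S=big(g<thr,2); Bx=cv2.minAreaRect(W(np.vstack(S))); s=[W(q).mean(0) for q in S]; d=s[1]-s[0]
    print('label',np.round(L[0],1),np.round(L[1],1),round(L[2],1),'| strips box',np.round(Bx[0],1),np.round(Bx[1],1),round(Bx[2],1),'| strips mid',(s[0]+s[1])/2,'d',np.linalg.norm(d),'yaw',np.degrees(np.arctan(d[1]/d[0])).round(2))
E
python3 - <<'E'
from h import *
w=shot('wrist');
for b in((245,98,315,152),(245,232,307,274)): module(w,b,.054)
go([.506,.087,.2])
E
```

```text
[[268, 113, 25, 26, 576]]
[[251, 110, 13, 35, 205], [298, 106, 12, 36, 204]]
label [532.6 321.2] [26.3 26.6] 89.5 | strips box [532.7 321.1] [38.2 63.3] 89.4 | strips mid [532.7028  321.37817] d 52.102703 yaw -0.6
[[265, 246, 23, 20, 402]]
[[251, 240, 11, 28, 137], [292, 243, 11, 28, 122]]
label [515.5 161.8] [26.4 26.5] 80.2 | strips box [515.8 162. ] [38.2 63. ] 80.8 | strips mid [515.87286 162.93701] d 51.792747 yaw -9.02
go [0.506, 0.087, 0.2] ['-4.868', '-0.122', '2.773']
```

Both modules measure consistently: M1 at (0.533,0.321) with yaw -0.6°, and M2 at (0.516,0.162) with yaw -9.1°. I'm moving over M2 with the jaws along its length, then checking how wide the gripper is against the panel.

```bash
python3 - <<'E'
from h import *
go([.5182,.1615,.18],np.radians(-9.1))
E
```

```text
go [0.5182, 0.1615, 0.18] ['-2.987', '0.034', '3.271', 'turn 0.079']
```

```bash
python3 -m crank '{"travel":[[-0.75,0.01,0.8],[-1.5,0.01,1.6],[-2.2,0.02,2.4],[-2.99,0.03,3.27],[-2.99,0.034,3.27]],"turn":[0.02,0.04,0.06,0.079,0.079]}' 78
python3 -m crank '{"travel":[[0,0,0],[0,0,0]],"turn":[0,0]}'
python3 - <<'E'
from h import *
a=shot('side');b=shot('scene');p,M,s=tool();print(p,s['finger_gap'])
o=[]
for c in(a,b):
    u,v=proj(c,p).astype(int);print(u,v);k=c['image'][max(0,v-60):v+40,u-50:u+50];o.append(cv2.resize(k,(390,390),interpolation=cv2.INTER_CUBIC))
cv2.imwrite('pics/g.png',np.hstack(o)[...,::-1])
E
```

```text
clock: 6.7
tcp_pos: [0.5144, 0.1583, 0.175]
orientation: [-0.002, 0.762, 0.647, -0.005]
wrist_force: [-1.3, 0.4, -0.7]
finger_gap: 0.0782
clock: 6.87
tcp_pos: [0.5196, 0.1621, 0.1812]
orientation: [-0.0, 0.761, 0.648, 0.0]
wrist_force: [-0.8, 0.2, 0.6]
finger_gap: 0.0782
[0.52121182 0.16325654 0.18265241] 0.07756713684490202
254 153
327 164
```

View pics/g.png

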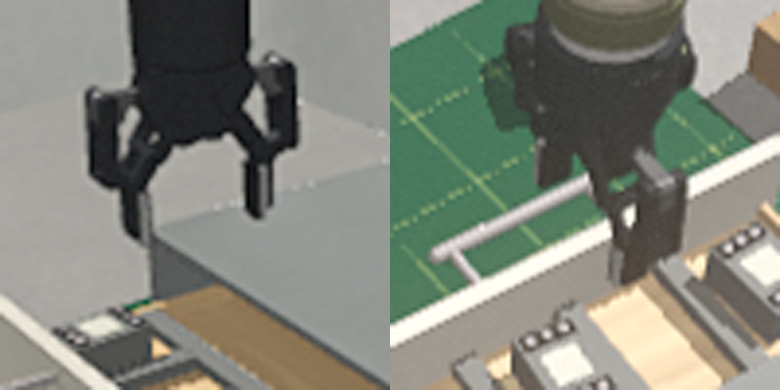

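The gripper's outer links splay outwards about 45 mm above the fingertips, so I'll grip high (tips at about z≈40 mm) to clear the panel's top edge. I'll descend in steps and watch the force.

```bash
python3 -m crank '{"travel":[[0,0,0],[0,0,0.8],[0,0,1.6],[0,0,2.4],[0,0,3.0]],"turn":[0,0,0,0,0]}'
python3 -m crank '{"travel":[[0,0,0.2],[0,0,0.4],[0,0,0.45],[0,0,0.45],[0,0,0.45]],"turn":[0,0,0,0,0]}'
python3 -m crank '{"travel":[[0,0,0.1],[0,0,0.2],[0,0,0.3],[0,0,0.3],[0,0,0.3]],"turn":[0,0,0,0,0]}'
python3 - <<'E'
from h import *
go([.5182,.1615,.03],np.radians(-9.1)); b=shot('scene'); k=b['image'][130:250,270:430]
cv2.imwrite('pics/g2.png',cv2.resize(k,(640,480),interpolation=cv2.INTER_CUBIC)[...,::-1])
E
```

```text
clock: 7.38
tcp_pos: [0.5203, 0.1634, 0.0597]
orientation: [0.0, 0.76, 0.649, 0.001]
wrist_force: [-0.5, 0.2, -0.0]
finger_gap: 0.078
clock: 7.8
tcp_pos: [0.521, 0.1627, 0.044]
orientation: [0.001, 0.761, 0.649, 0.001]
wrist_force: [-0.6, -0.2, -0.1]
finger_gap: 0.0781
clock: 8.22
tcp_pos: [0.5203, 0.1622, 0.0307]
orientation: [0.0, 0.761, 0.649, 0.0]
wrist_force: [0.3, -0.3, 0.0]
finger_gap: 0.0779
go [0.5182, 0.1615, 0.03] ['-0.025', '-0.050', '0.017', 'turn -0.000']
```

View pics/g2.png

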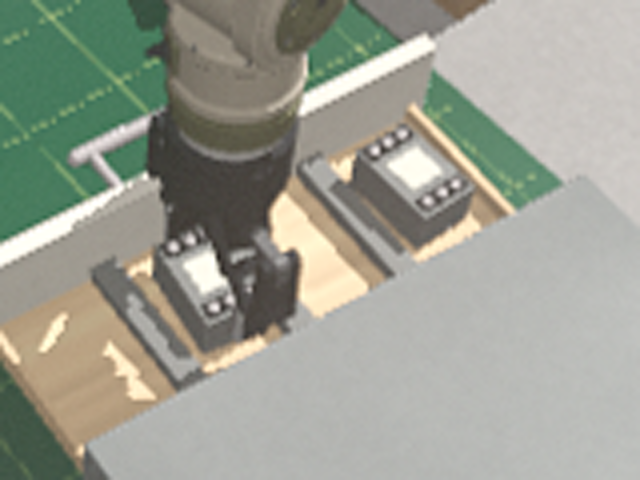

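```bash
python3 - <<'E'
from h import *
b=shot('scene')
for u,v in((204,272),(415,166),):print(ray(b,270+u/4,130+v/4,.054))
print('tcp px',(proj(b,[.518,.1615,.04])-[270,130])*4, (proj(b,[.516,.162,.054])-[270,130])*4)
w=shot('wrist','w2.png');print(proj(w,[.516,.162,.054]))
E
```

```text
[0.51734506 0.15711632 0.054     ]
[0.53405222 0.32123916 0.054     ]
tcp px [208.71554843 282.11255272] [208.66754405 266.82989201]
[267.53678238 301.22999038]
```

View pics/w2.png

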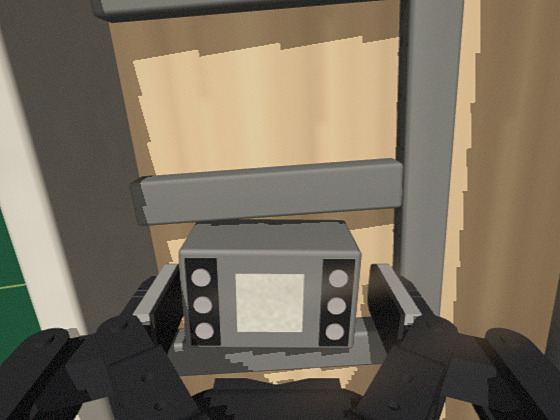

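The wrist view shows the module between the pads, with the label at (269,303) against a predicted (267,301), so the alignment is good. I'll grip and lift.

```bash
python3 -m crank '{"travel":[[0,0,0],[0,0,0],[0,0,0],[0,0,0],[0,0,0]],"turn":[0,0,0,0,0]}' 60 60
python3 -m crank '{"travel":[[0,0,-0.2],[0,0,-0.6],[0,0,-1.2],[0,0,-1.9],[0,0,-2.6]],"turn":[0,0,0,0,0]}'
python3 -m crank '{"travel":[[0,0,-0.7],[0,0,-1.2],[0,0,-1.2],[0,0,-1.2],[0,0,-1.2]],"turn":[0,0,0,0,0]}'
python3 - <<'E'
from h import *
w=shot('wrist','w3.png');p,M,s=tool();print(p,s['finger_gap'])
# head from wrist not visible; head via scene: label + strips
b=shot('scene'); cv2.imwrite('pics/h.png',cv2.resize(b['image'][280:350,130:200],(560,560),interpolation=cv2.INTER_CUBIC)[...,::-1])
print(ray(b,162.3,313,.042))
go([.54,-.19-.078-.02,.25],np.radians(5.6)); go([.595,-.2,.22],np.radians(5.6))
E
```

```text
clock: 8.78
tcp_pos: [0.5207, 0.1623, 0.0314]
orientation: [0.0, 0.761, 0.649, 0.001]
wrist_force: [0.9, -0.7, 5.7]
finger_gap: 0.0691
clock: 9.2
tcp_pos: [0.5185, 0.162, 0.1349]
orientation: [-0.001, 0.761, 0.649, -0.001]
wrist_force: [-0.2, 0.8, -1.3]
finger_gap: 0.0685
clock: 9.62
tcp_pos: [0.5189, 0.1621, 0.1813]
orientation: [-0.001, 0.761, 0.649, -0.001]
wrist_force: [0.0, -0.0, -2.1]
finger_gap: 0.0686
[0.51862533 0.16200643 0.18076177] 0.06843181016876071
[ 0.54272908 -0.30916792  0.042     ]
go [0.54, -0.28800000000000003, 0.25] ['-11.025', '2.304', '-1.731', 'turn -0.257']
go [0.595, -0.2, 0.22] ['-8.634', '3.316', '-0.987', 'turn -0.257']
```

View pics/w3.png

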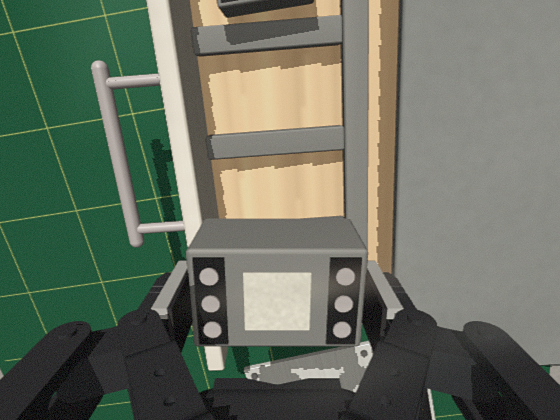

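M2 is gripped and squarely held. I'm carrying it to above the plate and turning half round so the camera looks towards the head side.

```bash
for i in 1 2 3; do python3 -m crank '{"travel":[[-0.62,0.13,0],[-1.25,0.27,0],[-1.87,0.4,0],[-2.49,0.53,0],[-3.11,0.67,0]],"turn":[0,0,0,0,0]}' | grep -E 'tcp|gap'; done
for i in 1 2 3 4 5 6; do python3 -m crank '{"travel":[[0,0,0],[0,0,0],[0,0,0],[0,0,0],[0,0,0]],"turn":[-0.114,-0.227,-0.34,-0.453,-0.567]}' | grep -E 'tcp|gap'; done
python3 - <<'E'
from h import *
w=shot('wrist','w4.png');p,M,s=tool();print(p,M.round(3),s['joint_pos'].round(2),s['finger_gap'])
E
```

```text
tcp_pos: [0.5255, 0.0342, 0.1809]
finger_gap: 0.0689
tcp_pos: [0.5324, -0.0928, 0.1809]
finger_gap: 0.0685
tcp_pos: [0.5392, -0.2198, 0.1807]
finger_gap: 0.0685
tcp_pos: [0.5393, -0.2187, 0.1806]
finger_gap: 0.0686
tcp_pos: [0.5393, -0.2185, 0.1806]
finger_gap: 0.0685
tcp_pos: [0.5393, -0.2185, 0.1806]
finger_gap: 0.0684
tcp_pos: [0.5393, -0.2185, 0.1807]
finger_gap: 0.0686
tcp_pos: [0.5393, -0.2185, 0.1806]
finger_gap: 0.0684
tcp_pos: [0.5393, -0.2185, 0.1807]
finger_gap: 0.0687
[ 0.53933585 -0.21850146  0.18067084] [[ 0.112 -0.994 -0.003]
 [-0.994 -0.112  0.002]
 [-0.002  0.003 -1.   ]] [-0.52  0.35 -0.03  1.2   0.   -2.21] 0.0686479382349793
```

View pics/w4.png

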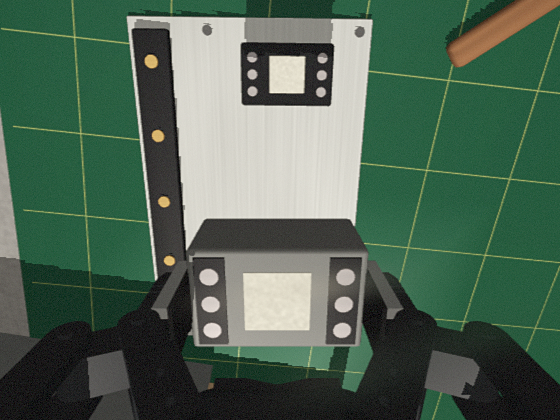

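The wrist view shows the head at (287,74), the strip down the left side, and the held module with its label at (278,301) and centred between the pads.

```bash
cat >> h.py <<'E'
def rect(c,box,z,lo,hi,smax=60):
    """minAreaRect (mm, world) of the biggest blob with lo<=V<=hi in box, cast on z"""
    u0,v0,u1,v1=box; hsv=cv2.cvtColor(c['image'],cv2.COLOR_RGB2HSV)
    m=np.zeros(hsv.shape[:2],np.uint8); k=hsv[v0:v1,u0:u1]; m[v0:v1,u0:u1]=(k[...,2]>=lo)&(k[...,2]<=hi)&(k[...,1]<=smax)
    n,l,st,ce=cv2.connectedComponentsWithStats(m); i=1+st[1:,4].argmax(); cn=cv2.findContours((l==i).astype(np.uint8),0,1)[0]; cn=max(cn,key=len)[:,0]
    P=np.array([ray(c,u,v,z)[:2] for u,v in cn],np.float32)*1000; r=cv2.minAreaRect(P); a=r[2]%90; a=a-90 if a>45 else a
    print(st[i].tolist(),'c',np.round(r[0],1),'size',np.round(r[1],1),'yaw',round(a,2)); return np.array(r[0])/1000,a
E
python3 - <<'E'
from h import *
w=shot('wrist');p,M,s=tool()
h,a=rect(w,(255,45,320,102),.042,150,255)
rect(w,(230,38,345,110),.042,0,75,255)
m,b=rect(w,(225,260,330,340),p[2]+.023,150,255)
A=ray(w,370,22,.006);B=ray(w,357,190,.006);d=A-B;print('plate edge yaw',np.degrees(np.arctan(-d[0]/d[1])), A,B)
print('tool yaw',np.degrees(np.arctan2(-M[1,1],-M[0,1])), 'module-tcp',m-p[:2], 'in tool',M[:2,:2].T@(m-p[:2]))
E
```

```text
[270, 56, 36, 38, 1304] c [ 540.5 -307.4] size [26.3 26.2] yaw 6.09
[242, 42, 93, 64, 3678] c [ 540.8 -307.5] size [68.3 44.2] yaw 5.42
[226, 260, 103, 80, 6860] c [ 538.9 -217.2] size [39.6 36. ] yaw 6.32
plate edge yaw 6.208370969852876 [ 0.47750621 -0.35644969  0.006     ] [ 0.46209879 -0.21481463  0.006     ]
tool yaw 5.830400780739717 module-tcp [-0.00052061  0.00129973] in tool [-0.00134588  0.00038589]
```

```bash
python3 - <<'E'
from h import *
w=shot('wrist');p,M,s=tool();g=cv2.cvtColor(w['image'],cv2.COLOR_RGB2HSV)
print(g[300,195:365:6,2])
m,b=rect(w,(225,262,330,340),p[2]+.023,195,255,70)
module(w,(190,255,368,346),p[2]+.023)
print('in tool',M[:2,:2].T@(m-p[:2]))
th=np.radians(5.8);h=np.array([.5407,-.3074]);ey=np.array([-np.sin(th),np.cos(th)]);
off=m-p[:2]
for d in(.052,.045):
    t=h+ey*d-off; go([*t,.024],np.radians(5.8))
E
```

```text
[125  77 211 213  89  91 159 161 163 231 228 228 230 225 233 226 220 228
 223 228 156 155 135  83 207 202 172  60  87]
[243, 273, 68, 57, 3775] c [ 538.9 -217. ] size [26.2 25.6] yaw 5.78
[[243, 273, 68, 57, 3785]]
[[327, 291, 32, 53, 718], [192, 257, 33, 47, 670]]
label [ 538.9 -217. ] [26.3 25.6] 5.8 | strips box [ 538.7 -217.2] [26.  71.8] 79.9 | strips mid [ 539.132   -219.20113] d 58.57143 yaw -17.34
in tool [-0.00164817  0.00046079]
go [np.float64(0.5360656904624307), np.float64(-0.2572610785362964), 0.024] ['0.960', '0.172', '3.926', 'turn -0.003']
go [np.float64(0.5367730845427113), np.float64(-0.2642252434980979), 0.024] ['1.135', '0.172', '3.925', 'turn -0.003']
```

```bash
python3 -m crank '{"travel":[[0.5,0.17,0],[0.96,0.17,0],[0.96,0.17,0.8],[0.96,0.17,1.6],[0.96,0.17,2.4]],"turn":[0,0,0,0,0]}' | grep -E 'tcp|force'
python3 -m crank '{"travel":[[0,0,0.6],[0,0,1.1],[0,0,1.4],[0,0,1.53],[0,0,1.53]],"turn":[0,0,0,0,0]}'| grep -E 'tcp|force|gap'
python3 -m crank '{"travel":[[0,0,0.08],[0,0,0.08],[0.06,0,0.08],[0.11,0,0.08],[0.11,0,0.08]],"turn":[0,0,0,0,0]}'| grep -E 'tcp|force|gap'
python3 -m crank '{"travel":[[0.03,0,0],[0.06,0,0],[0.06,0,0],[0.06,0,0],[0.06,0,0]],"turn":[0,0,0,0,0]}'| grep -E 'tcp|force|gap'
python3 - <<'E'
from h import *
p,M,s=tool();go([.5368,-.2642,.0195]);print(s['wrist_force'])
E
```

```text
tcp_pos: [0.5374, -0.2584, 0.0854]
wrist_force: [-0.0, -0.8, -1.6]
tcp_pos: [0.536, -0.257, 0.0234]
wrist_force: [-0.7, 1.1, -0.7]
finger_gap: 0.0686
tcp_pos: [0.5385, -0.2631, 0.0231]
wrist_force: [-0.3, 0.1, -2.2]
finger_gap: 0.0686
tcp_pos: [0.5381, -0.2641, 0.0222]
wrist_force: [-0.1, 3.7, 0.5]
finger_gap: 0.0686
go [0.5368, -0.2642, 0.0195] ['-0.001', '0.032', '0.068']
[-0.10335678  3.70309164  0.54125928]
```

```bash
python3 -m crank '{"travel":[[0,0.03,0],[0,0.03,0.03],[0.03,0.03,0.06],[0.03,0.03,0.06],[0.03,0.03,0.06]],"turn":[0,0,0,0,0]}'| grep -E 'tcp|force|gap'
python3 - <<'E'
from h import *
w=shot('wrist','w5.png');p,M,s=tool();go([.5368,-.2642,.0195],np.radians(5.8));print(s['wrist_force'])
E
```

```text
tcp_pos: [0.5366, -0.2643, 0.0196]
wrist_force: [0.1, 8.8, 3.0]
finger_gap: 0.0682
go [0.5368, -0.2642, 0.0195] ['-0.002', '-0.005', '0.003', 'turn 0.001']
[0.80425554 8.25598229 3.00228995]
```

View pics/w5.png

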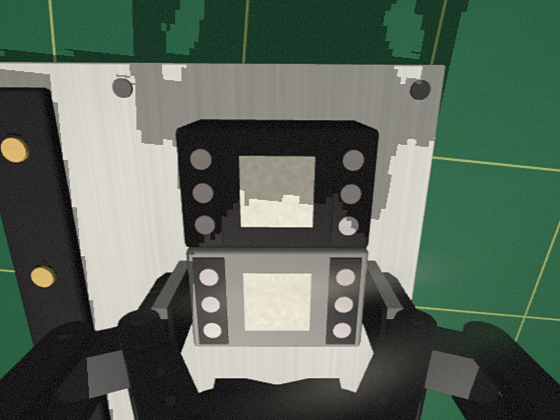

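M2 sits flush against the head: the edges at u≈188 and 367 coincide, contact is about 8 N sideways, and it rests on the plate. I'll release it, rise and measure.

```bash
python3 -m crank '{"travel":[[0,0,0],[0,0,0],[0,0,0],[0,0,-0.2],[0,0,-0.7]],"turn":[0,0,0,0,0]}' 78| grep -E 'tcp|force|gap'
python3 -m crank '{"travel":[[0,0,-0.8],[0,0,-1.6],[-0.5,0,-2.4],[-1.0,0,-3.2],[-1.5,0,-3.2]],"turn":[0,0,0,0,0]}' 78| grep -E 'tcp|force|gap'
python3 -m crank '{"travel":[[0,0,0],[0,0,0]],"turn":[0,0]}' | grep -E 'tcp|force|gap'
python3 - <<'E'
from h import *
w=shot('wrist');p,M,s=tool()
C=proj(w,[.5407,-.3074,.042]);D=proj(w,[.536,-.2626,.042]);print(C,D)
o=[]
for q in(C,D):
    u,v=q.astype(int); o.append(rect(w,(u-38,v-35,u+38,v+35),.042,195,255,70)[0] if q is D else rect(w,(u-38,v-35,u+38,v+35),.042,150,255,70)[0])
d=o[1]-o[0];print('d',d,np.linalg.norm(d),'axis yaw',np.degrees(np.arctan(-d[0]/d[1])))
go([.5327+.001,.3212,.18],np.radians(-0.6))
E
```

```text
tcp_pos: [0.5351, -0.2654, 0.0459]
wrist_force: [0.7, 0.2, 0.0]
finger_gap: 0.0776
tcp_pos: [0.5341, -0.2083, 0.1837]
wrist_force: [0.6, -0.1, 0.4]
finger_gap: 0.0782
tcp_pos: [0.5312, -0.2061, 0.1771]
wrist_force: [-0.2, 0.2, -0.7]
finger_gap: 0.0784
[277.88457018  56.13408954] [277.92274806 118.96950318]
[260, 37, 37, 39, 1400] c [ 540.7 -307.4] size [26.4 26.1] yaw 5.06
[261, 102, 35, 35, 1171] c [ 536.  -262.4] size [26.1 25.7] yaw 5.9
d [-0.00466589  0.0449902 ] 0.04523150457143838 axis yaw 5.9209266139526155
go [0.5337, 0.3212, 0.18] ['-13.118', '-1.410', '-0.108', 'turn 0.112']
```

Placed: the centre distance is 45.2 mm, and the axis and yaw both measure 5.9°. Now M1.

```bash
for i in 1 2 3 4; do python3 -m crank '{"travel":[[-0.66,-0.07,0],[-1.31,-0.14,0],[-1.97,-0.21,0],[-2.62,-0.28,0],[-3.28,-0.353,0]],"turn":[0,0,0,0,0]}' 82| grep -E 'tcp'; done
python3 -m crank '{"travel":[[0,0,0],[0,0,0],[0,0,0],[0,0,0]],"turn":[0.112,0.112,0.112,0.112]}' | grep -E 'tcp|gap'
python3 - <<'E'
from h import *
w=shot('wrist','w6.png');p,M,s=tool();q=proj(w,[.5327,.3212,.054]);print(q)
u,v=q.astype(int);m,a=rect(w,(u-45,v-38,u+45,v+38),.054,195,255,70)
go([m[0],m[1],.03],np.radians(a))
E
```

```text
tcp_pos: [0.5313, -0.0744, 0.1746]
tcp_pos: [0.5324, 0.0577, 0.1747]
tcp_pos: [0.5334, 0.1897, 0.1746]
tcp_pos: [0.5344, 0.3217, 0.1744]
tcp_pos: [0.5342, 0.3204, 0.175]
finger_gap: 0.0821
[278.00409521 195.27637636]
[263, 168, 36, 35, 1087] c [531.1 313. ] size [26.1 26.2] yaw -4.87
go [np.float64(0.53110009765625), np.float64(0.31304010009765626), 0.03] ['0.181', '0.074', '3.634', 'turn 0.075']
```

View pics/w6.png

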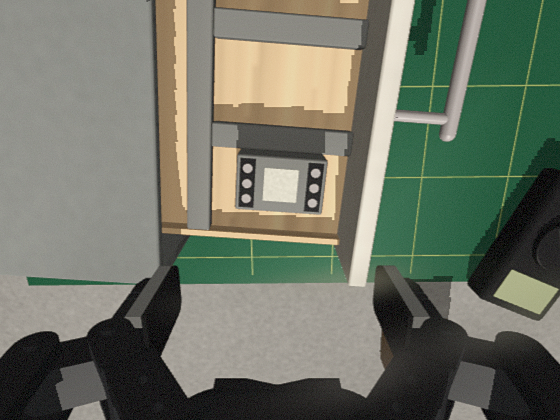

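M1 has been nudged to (0.531,0.313), yaw -4.9°, with its label at (280,186). I'm taking it there.

```bash
python3 -m crank '{"travel":[[0.18,0.07,0],[0.18,0.07,0.8],[0.18,0.07,1.6],[0.18,0.07,2.4],[0.18,0.07,2.9]],"turn":[0.075,0.075,0.075,0.075,0.075]}' 79| grep -E 'tcp|force'
python3 -m crank '{"travel":[[0,0,0.2],[0,0,0.4],[0,0,0.55],[0,0,0.73],[0,0,0.73]],"turn":[0,0,0,0,0]}'| grep -E 'tcp|force|gap'
python3 -m crank '{"travel":[[0,0,0],[0,0,0],[0,0,0],[0,0,0],[0,0,0]],"turn":[0,0,0,0,0]}' 60 60| grep -E 'tcp|force|gap'
python3 -m crank '{"travel":[[0,0,-0.2],[0,0,-0.6],[0,0,-1.2],[0,0,-1.9],[0,0,-2.6]],"turn":[0,0,0,0,0]}'| grep -E 'tcp|force|gap'
python3 -m crank '{"travel":[[0,0,-0.7],[0,0,-1.2],[0,0,-1.2],[0,0,-1.2],[0,0,-1.2]],"turn":[0,0,0,0,0]}'| grep -E 'tcp|force|gap'
python3 - <<'E'
from h import *
w=shot('wrist');p,M,s=tool()
m,a=rect(w,(225,262,330,340),p[2]+.023,195,255,70)
print('in tool',M[:2,:2].T@(m-p[:2]));print(p)
go([.534,-.185,.18],np.radians(5.85))
E
```

```text
tcp_pos: [0.5299, 0.3125, 0.0569]
wrist_force: [-0.7, -1.0, -0.1]
tcp_pos: [0.5324, 0.3147, 0.0317]
wrist_force: [0.4, -1.1, 1.5]
finger_gap: 0.0789
tcp_pos: [0.5327, 0.315, 0.0326]
wrist_force: [0.4, 0.5, 6.2]
finger_gap: 0.0685
tcp_pos: [0.5304, 0.3141, 0.1356]
wrist_force: [0.7, 1.2, -0.7]
finger_gap: 0.0683
tcp_pos: [0.5305, 0.3141, 0.1818]
wrist_force: [-0.5, 0.1, -2.3]
finger_gap: 0.0682
[243, 263, 68, 58, 3845] c [529.9 312. ] size [25.7 26.1] yaw -4.91
in tool [0.00197516 0.00011019]
[0.53017167 0.31398434 0.18112296]
go [0.534, -0.185, 0.18] ['12.421', '-1.161', '0.040', 'turn -0.188']
```

```bash
for i in 1 2 3 4; do python3 -m crank '{"travel":[[0.62,-0.06,0],[1.24,-0.12,0],[1.86,-0.17,0],[2.48,-0.23,0],[3.105,-0.29,0]],"turn":[0,0,0,0,0]}' | grep -E 'tcp|gap'; done
python3 -m crank '{"travel":[[0,0,0],[0,0,0],[0,0,0],[0,0,0],[0,0,0]],"turn":[-0.1,-0.188,-0.188,-0.188,-0.188]}' | grep -E 'tcp|gap'
python3 - <<'E'
from h import *
w=shot('wrist');p,M,s=tool()
m,a=rect(w,(225,255,330,340),p[2]+.022,195,255,70)
q=proj(w,[.536,-.2624,.042]);u,v=q.astype(int);n,b=rect(w,(u-38,v-35,u+38,v+35),.042,195,255,70)
off=m-p[:2];print(p,'in tool',M[:2,:2].T@off, 'tool yaw',np.degrees(np.arctan2(-M[1,1],-M[0,1])))
th=np.radians(5.85);h=np.array([.5407,-.3074]);ey=np.array([-np.sin(th),np.cos(th)])
for d in(.098,.0901):
    t=h+ey*d-off;print(t);go([*t,.024],th)
E
```

```text
tcp_pos: [0.5307, 0.1884, 0.1806]
finger_gap: 0.068
tcp_pos: [0.5316, 0.0638, 0.1808]
finger_gap: 0.0687
tcp_pos: [0.5326, -0.0607, 0.1808]
finger_gap: 0.0682
tcp_pos: [0.5337, -0.1853, 0.1807]
finger_gap: 0.0685
tcp_pos: [0.5343, -0.1841, 0.1816]
finger_gap: 0.0683
[243, 263, 68, 58, 3848] c [ 534.2 -186.2] size [26.2 25.7] yaw 5.75
[268, 71, 34, 37, 1202] c [ 535.7 -262.5] size [25.6 26.3] yaw 5.77
[ 0.53452865 -0.18405326  0.18192908] in tool [0.00211245 0.00055903] tool yaw 5.798897947695296
[ 0.53105414 -0.20775225]
go [np.float64(0.5310541376110355), np.float64(-0.20775225217731266), 0.024] ['0.584', '0.142', '3.948', 'turn -0.001']
[ 0.53185934 -0.21561111]
go [np.float64(0.5318593408118163), np.float64(-0.2156111100972303), 0.024] ['0.781', '0.142', '3.948', 'turn -0.001']
```

```bash
python3 -m crank '{"travel":[[0.3,0.14,0],[0.58,0.14,0],[0.58,0.14,0.8],[0.58,0.14,1.6],[0.58,0.14,2.4]],"turn":[0,0,0,0,0]}' | grep -E 'tcp|force'
python3 -m crank '{"travel":[[0,0,0.6],[0,0,1.1],[0,0,1.4],[0,0,1.5],[0,0,1.5]],"turn":[0,0,0,0,0]}'| grep -E 'tcp|force|gap'
python3 -m crank '{"travel":[[0,0,0],[0,0,0],[0.06,0,0],[0.12,0,0],[0.12,0,0]],"turn":[0,0,0,0,0]}'| grep -E 'tcp|force|gap'
python3 -m crank '{"travel":[[0.03,0,0],[0.06,0,0],[0.06,0,0],[0.06,0,0],[0.06,0,0]],"turn":[0,0,0,0,0]}'| grep -E 'tcp|force|gap'
python3 - <<'E'
from h import *
p,M,s=tool();go([.5319,-.2156,.0195],np.radians(5.85));print(s['wrist_force'])
E
```

```text
tcp_pos: [0.5325, -0.2098, 0.0864]
wrist_force: [0.6, 0.7, -2.3]
tcp_pos: [0.5309, -0.2085, 0.0255]
wrist_force: [-0.3, -0.6, -1.0]
finger_gap: 0.0683
tcp_pos: [0.5329, -0.2139, 0.0275]
wrist_force: [0.7, -0.9, -0.6]
finger_gap: 0.0682
tcp_pos: [0.5324, -0.2154, 0.0265]
wrist_force: [0.2, -0.3, -1.9]
finger_gap: 0.0681
go [0.5319, -0.2156, 0.0195] ['0.005', '0.013', '0.176', 'turn 0.000']
[ 0.16864521 -0.29467041 -1.8515052 ]
```

```bash
python3 -m crank '{"travel":[[0,0.01,0.1],[0,0.01,0.12],[0.03,0.01,0.12],[0.05,0.01,0.12],[0.05,0.01,0.12]],"turn":[0,0,0,0,0]}'| grep -E 'tcp|force|gap'
python3 -m crank '{"travel":[[0,0,0],[0,0,0.02],[0,0,0.04],[0,0,0.04],[0,0,0.04]],"turn":[0,0,0,0,0]}'| grep -E 'tcp|force|gap'
python3 - <<'E'
from h import *
p,M,s=tool();go([.5319,-.2156,.0206],np.radians(5.85));print(s['wrist_force'])
E
```

```text
tcp_pos: [0.5315, -0.2157, 0.0212]
wrist_force: [-1.0, 6.0, -1.6]
finger_gap: 0.0686
tcp_pos: [0.5315, -0.2157, 0.0207]
wrist_force: [-2.7, 7.2, 6.6]
finger_gap: 0.0685
go [0.5319, -0.2156, 0.0206] ['-0.001', '-0.010', '0.002', 'turn 0.001']
[-2.69733032  7.19517436  6.64989257]
```

M1 is in contact sideways (7 N) and with the plate (Fz 6.6 N). Next: release, rise and check the row.

```bash
python3 -m crank '{"travel":[[0,0,0],[0,0,0],[0,0,0],[0,0,-0.2],[0,0,-0.7]],"turn":[0,0,0,0,0]}' 78| grep -E 'tcp|force|gap'
python3 -m crank '{"travel":[[0,0,-0.8],[0,0,-1.6],[-0.5,0,-2.4],[-1.0,0,-3.2],[-1.5,0,-3.2]],"turn":[0,0,0,0,0]}' 78| grep -E 'tcp|force|gap'
python3 -m crank '{"travel":[[0,0,0],[0,0,0],[0,0,0]],"turn":[0,0,0]}' | grep -E 'tcp|force|gap'
python3 - <<'E'
from h import *
w=shot('wrist','w7.png');o=[]
for X,lo in(([.5407,-.3074,.042],150),([.536,-.2624,.042],195),([.5314,-.2177,.042],195)):
    u,v=proj(w,X).astype(int); o.append(rect(w,(u-38,max(0,v-35),u+38,v+35),.042,lo,255,70)[0])
for i in(1,2):
    d=o[i]-o[i-1];print('d',d,np.linalg.norm(d),'axis yaw',np.degrees(np.arctan(-d[0]/d[1])))
go([.395,.21,.2],np.radians(-4.6))
E
```

```text
tcp_pos: [0.5304, -0.2167, 0.0464]
wrist_force: [-0.1, -0.0, 0.0]
finger_gap: 0.0777
tcp_pos: [0.5295, -0.1593, 0.1838]
wrist_force: [0.4, -0.3, 0.8]
finger_gap: 0.0778
tcp_pos: [0.5259, -0.1581, 0.1759]
wrist_force: [1.0, 0.5, -1.0]
finger_gap: 0.0779
[258, 0, 38, 2, 74] c [ 539.8 -294.9] size [25.9  0.6] yaw 5.88
[259, 32, 37, 39, 1388] c [ 536.  -262.3] size [26.  25.5] yaw 5.88
[260, 98, 35, 35, 1194] c [ 531.4 -217.2] size [26.3 25.4] yaw 5.88
d [-0.00376538  0.03256851] 0.03278545507527838 axis yaw 6.594922944395909
d [-0.00457001  0.04507544] 0.04530651397796735 axis yaw 5.789193926865898
go [0.395, 0.21, 0.2] ['-9.492', '2.316', '-0.608', 'turn 0.182']
```

View pics/w7.png

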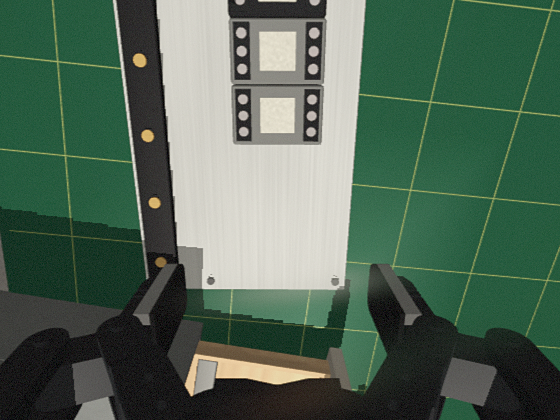

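The row is straight: centre spacing is 45.2 and 45.3 mm, and the ends are in line. Now I'm returning to the handle to shut the drawer.

```bash
for i in 1 2 3; do python3 -m crank '{"travel":[[-0.63,0.15,-0.04],[-1.27,0.31,-0.08],[-1.9,0.46,-0.12],[-2.53,0.62,-0.16],[-3.16,0.77,-0.2]],"turn":[0,0,0,0,0]}' 40 | grep tcp; done
python3 -m crank '{"travel":[[0,0,0],[0,0,0],[0,0,0],[0,0,0]],"turn":[0.1,0.182,0.182,0.182]}' | grep tcp
python3 - <<'E'
from h import *
w=shot('wrist');th=np.radians(-4.6);ex=np.array([np.cos(th),np.sin(th)]);ey=np.array([-np.sin(th),np.cos(th)])
g=cv2.cvtColor(w['image'],cv2.COLOR_RGB2GRAY);hs=cv2.cvtColor(w['image'],cv2.COLOR_RGB2HSV)
for dy in(-.03,-.045):
    t=np.arange(-.03,.035,.002);P=[proj(w,[*(np.array([.4055,.209])+ex*k+ey*dy),.064]) for k in t]
    print([(int(k*1000),int(hs[int(v),int(u),1])) for k,(u,v) in zip(t,P) if 0<=v<420 and 0<=u<560])
go([.4055,.209,.045],th)
E
```

```text
tcp_pos: [0.4817, -0.0351, 0.1831]
tcp_pos: [0.4384, 0.0876, 0.1914]
tcp_pos: [0.395, 0.2103, 0.1994]
tcp_pos: [0.3955, 0.2095, 0.1995]
[(-30, 131), (-27, 146), (-25, 127), (-23, 145), (-21, 145), (-19, 146), (-17, 130), (-15, 125), (-13, 144), (-11, 148), (-9, 138), (-7, 150), (-5, 97), (-3, 19), (-1, 23), (0, 18), (2, 19), (4, 22), (6, 21), (8, 178), (10, 149), (12, 135), (14, 145), (16, 149), (18, 144), (20, 144), (22, 131), (24, 130), (26, 152), (28, 144), (30, 149), (32, 141), (34, 135)]
[(-30, 131), (-27, 137), (-25, 143), (-23, 120), (-21, 142), (-19, 141), (-17, 149), (-15, 135), (-13, 133), (-11, 138), (-9, 154), (-7, 144), (-5, 131), (-3, 22), (-1, 20), (0, 20), (2, 21), (4, 23), (6, 22), (8, 170), (10, 138), (12, 154), (14, 141), (16, 158), (18, 135), (20, 134), (22, 133), (24, 154), (26, 147), (28, 133), (30, 140), (32, 143), (34, 147)]
go [0.4055, 0.209, 0.045] ['-0.011', '-0.253', '3.865', 'turn 0.002']
```

The bar is at (0.407,0.209), still fully open. I'll grip it and push it home.

```bash
python3 -m crank '{"travel":[[0,-0.27,0],[0,-0.27,0.6],[0,-0.27,1.4],[0,-0.27,2.2],[0,-0.27,2.8]],"turn":[0,0,0,0,0]}' 40 | grep -E 'tcp|force'
python3 -m crank '{"travel":[[0,0,0.5],[0,0,0.9],[0,0,1.06],[0,0,1.06],[0,0,1.06]],"turn":[0,0,0,0,0]}' | grep -E 'tcp|force'
python3 -m crank '{"travel":[[0,0,0],[0,0,0],[0,0,0],[0,0,0],[0,0,0]],"turn":[0,0,0,0,0]}' 0 60 | grep -E 'tcp|force|gap'
python3 -m crank '{"travel":[[0,-0.2,0],[0,-0.5,0],[0,-0.8,0],[0,-1.2,0],[0,-1.6,0]],"turn":[0,0,0,0,0]}' | grep -E 'tcp|force|gap'
python3 -m crank '{"travel":[[0,-0.4,0],[0,-0.8,0],[0,-1.1,0],[0,-1.4,0],[0,-1.6,0]],"turn":[0,0,0,0,0]}' | grep -E 'tcp|force|gap'
python3 -m crank '{"travel":[[0,-0.05,0],[0,-0.1,0],[0,-0.15,0],[0,-0.2,0],[0,-0.2,0]],"turn":[0,0,0,0,0]}' | grep -E 'tcp|force|gap'
```

```text
tcp_pos: [0.4065, 0.2084, 0.0861]
wrist_force: [-0.1, -0.8, -0.3]
tcp_pos: [0.4069, 0.2089, 0.046]
wrist_force: [0.3, 0.1, 0.7]
tcp_pos: [0.4074, 0.2095, 0.0471]
wrist_force: [-0.8, -1.0, 7.1]
finger_gap: 0.0088
tcp_pos: [0.4705, 0.2042, 0.0471]
wrist_force: [-2.7, -1.1, 7.9]
finger_gap: 0.0088
tcp_pos: [0.5355, 0.1987, 0.0471]
wrist_force: [-2.1, -2.1, 7.0]
finger_gap: 0.0088
tcp_pos: [0.5427, 0.1981, 0.0471]
wrist_force: [-0.2, -1.2, 4.4]
finger_gap: 0.0087
```

```bash
python3 -m crank '{"travel":[[0,-0.03,0],[0,-0.06,0],[0,-0.1,0],[0,-0.1,0],[0,-0.1,0]],"turn":[0,0,0,0,0]}' | grep -E 'tcp|force|gap'
python3 -m crank '{"travel":[[0,-0.03,0],[0,-0.06,0],[0,-0.1,0],[0,-0.1,0],[0,-0.1,0]],"turn":[0,0,0,0,0]}' | grep -E 'tcp|force|gap'
```

```text
tcp_pos: [0.5451, 0.1979, 0.0471]
wrist_force: [-4.1, -2.9, 9.3]
finger_gap: 0.0087
tcp_pos: [0.5451, 0.1979, 0.047]
wrist_force: [-14.8, -0.4, 17.4]
finger_gap: 0.0087
```

The drawer is at its stop: position stalled at 0.5451 with the force rising. I'll release without backing off, rise, and check.

```bash
python3 -m crank '{"travel":[[0,0,0],[0,0,0],[0,0,0],[0,0.05,0],[0,0.1,0]],"turn":[0,0,0,0,0]}' 40 | grep -E 'tcp|force|gap'
python3 -m crank '{"travel":[[0,0,-0.3],[0,0,-0.9],[0,0,-1.7],[0,0,-2.5],[0,0,-3.3]],"turn":[0,0,0,0,0]}' | grep -E 'tcp|force|gap'
python3 -m crank '{"travel":[[-0.4,0.5,-0.3],[-0.8,1.0,-0.6],[-1.3,1.5,-0.9],[-1.8,2.0,-1.2],[-1.8,2.0,-1.2]],"turn":[0,0,0,0,0]}' | grep -E 'tcp|force|gap'
python3 - <<'E'
from h import *
b=shot('scene','s9.png');w=shot('wrist')
th=np.radians(-4.6);ex=np.array([np.cos(th),np.sin(th)]);ey=np.array([-np.sin(th),np.cos(th)]);hs=cv2.cvtColor(w['image'],cv2.COLOR_RGB2HSV)
for dy in(0,-.04):
    t=np.arange(-.02,.021,.001);P=[proj(w,[*(np.array([.5451,.1979])+ex*k+ey*dy),.064]) for k in t]
    print([round(k*1000) for k,(u,v) in zip(t,P) if 0<=v<420 and 0<=u<560 and hs[int(v),int(u),1]<60])
im=cv2.resize(b['image'],(784,588),interpolation=cv2.INTER_CUBIC);cv2.imwrite('pics/s9.png',im[...,::-1])
E
```

```text
tcp_pos: [0.5459, 0.198, 0.0457]
wrist_force: [0.6, 0.3, 0.7]
finger_gap: 0.04
tcp_pos: [0.5453, 0.1979, 0.1788]
wrist_force: [0.8, 0.1, -0.4]
finger_gap: 0.04
tcp_pos: [0.4697, 0.2794, 0.2285]
wrist_force: [1.5, 0.0, 0.5]
finger_gap: 0.04
[-6, -5, -4, -3, -2, -1, 0, 1, 2, 3, 4]
[-6, -5, -4, -3, -2, -1, 0, 1, 2, 3, 4, 5]
```

View pics/s9.png

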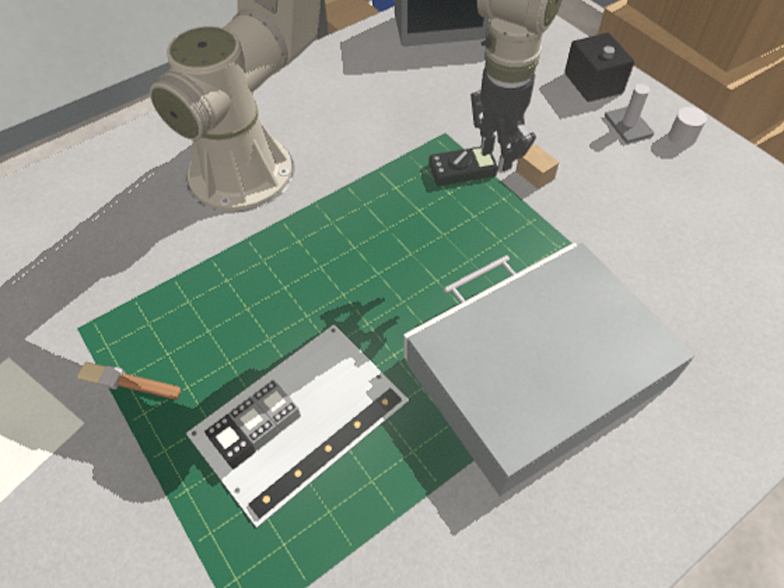

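The scene view shows the drawer shut, the head and both modules in one straight row (crop area around (250,425)), and the meter, brush and carton in place. I'll let the arm settle, then hand in.

```bash
python3 -m crank '{"travel":[[0,0,0],[0,0,0],[0,0,0],[0,0,0],[0,0,0]],"turn":[0,0,0,0,0]}' | grep -E 'clock|tcp|force'
python3 -c "
from workcell import *
print(hand_in())"
```

```text
clock: 33.48
tcp_pos: [0.472, 0.2756, 0.2253]
wrist_force: [-0.1, -0.1, -0.1]
the job is handed in; nothing more can be done
None
```

I pulled the drawer fully open, set both interface modules on the plate as a row starting at the head module, pushed the drawer shut and handed in at 33.5 s. There were only two modules; the other two pockets were empty.

**Last checks:**
- **Row:** centre spacings measured 45.2 and 45.3 mm against a nominal 45. The row axis and the modules' own yaw agreed within about 0.1°. Each module was pressed home with 7–8 N, so I take the extra 0.2–0.3 mm as camera scale, though I didn't check for a gap that small directly. After shutting the drawer I checked the row by eye only, and it looked intact.
- **Drawer:** it ran up against its stop, with the handle about 139 mm in from fully open. The handle bar was still there, within 1 mm, after I let go.
- **Bystanders:** the multimeter, brush and cardboard box looked unmoved in the last scene picture; I did not measure them.

**What did not match:**
- **Second module:** it had been knocked about 8 mm and 4° while still in the drawer. I measured it again before gripping.
- **First module:** one coarse scene-camera reading of it in the drawer was 5 mm off the wrist-camera value. The wrist camera's close view agreed with its own value, so I used that.
- **Head module:** its label yaw read 5.1° once, against 5.4–6.1° in the earlier readings.

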